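# Zero the drag pointer and shorten the bend-test span by one hole

## Robot

A 7-joint arm with a two-finger parallel gripper is mounted at the origin on the work surface. World frame = base frame: x ahead of the robot, y to its left, z up, the work surface at z = 0. Lengths are in m, angles in rad, forces in N, time in s.
With the tool pointing down it reaches from about 0.425 to 0.925 m from the base axis. Payload 6.8 kg.
Tool frame: the origin (TCP) lies midway between the tips of the shut fingers; the grasp point (between the pads) lies 19 mm behind it; x points along the fingers, y is the direction in which the jaws open and shut, and the axes are right-handed (so a half turn about x gives the same grasp; the last joint's range is limited). The gripper opens to 85 mm and grips with 20 to 120 N. Pads are 22 mm wide; open, the fingers measure 114 mm over their backs; the gripper's body (76 mm by 85 mm) begins 54 mm behind the grasp point. The pads swing forward as they close: fully open they stand 13 mm farther back than shut.
Start: joints at [-1.3, 0.477, 0.022, 1.555, -0.011, 1.109, -0.083], TCP at [0.25, 0.627, 0.231] pointing down, gripper open.
Joint ranges: [-2.96, 2.96], [-0.34, 2.1], [-1.41, 1.46], [0.24, 2.44], [-1.37, 4.51], [0.17, 1.92], [-2.96, 2.96]. Speed limits (rad/s): [2.39, 2.39, 3.14, 3.14, 3.14, 3.14, 3.14].

## Interface

Orientations are given as a rotation vector (axis times angle).
In Python, from bench import r, viewer, nets gives the robot as it stands.
- The arm moves only by the shell command python3 -m pendant 'ROWS' [FORCE]. ROWS is JSON, one flat list of numbers, 5 for each row, row after row: the finger opening in mm, from 0 to 85.4, then the shift along the tool's x, y, z in mm, then the turn about the tool's x in rad. A call has 1 to 20 rows; each row shifts and turns the commanded pose from where the row before left it, along the tool's axes as they then stand; what a row does not reach is not made up. A row lasts 1/8 s, in which the tool goes at most 62.5 mm and 10.7 degrees, less where a joint would pass 70% of its speed; a pose out of reach is approached as far as the arm can. A call with a gripper value outside its range is refused whole. The fingers move at their own pace and stop on an object; FORCE is the grip in N (left out, the last holds). Time passes only in rows, so rows that do not move let the fingers close. It gives the time, the measured TCP pose, the force and the opening at its end, in the units of the state.
- r.get_obs(): the state, without advancing time (a new reading comes with each control period).
- viewer.grab_frame(name): name is "scene" or "top" or "wrist"; returns (picture, depth): 480x640x3 uint8, red, green, blue; 480x640 float32, m along the optical axis (not along the pixel's ray), 0 where there is no reading.
- viewer.calibration(name): a dict with "mtx" (3x3 intrinsics, pixels), "world_to_cam" (4x4, takes a point from world to camera coordinates). Camera axes: x right, y up, looking along -z (the intrinsics and any distortion apply to the point x, -y, -z); pixel columns grow to the right and rows downward; lengths in m; the calibration is good to about 2 mm. A picture is of the moment at which its call begins: read the wrist's pose just before it. calibration takes no time and is no camera call; for the wrist camera it gives the pose at the moment of the call.
- r.hand_in(): hands the job in, once; it reports no verdict.
Trained networks look in the newest picture that a camera, given by its name, has taken for a name from the list of things; names that differ only in an ending like _2 or _b are one class to them, and where a whole thing is asked for, a point or a joint stands for the part that bears it (a point fixed in the world has none). Each returns a list of dicts, best first, with "score" (0 to 1); they miss things now and then, are a little off and sometimes report something else, mostly with a low value. They report only what shows in the picture. A call takes as long as a camera call. They do not tell look-alikes from the thing itself.
- nets.look_for(name, camera): "location" ([x, y, z] in m, in world coordinates, good to about 4 mm: the middle of the surface that is visible of it).
- nets.silhouettes(name, camera): "mask" (480x640 bool, what is visible of it).
The state is a dict: "clock": time; "joints": joint angles; "qvel": joint speeds; "tau": joint torques, N m; "tcp_pos": TCP position; "orientation": TCP orientation; "contact_force": force on the tool from outside, world axes, zero at the start; "moment": the same for the moment, N m; "grip_width": finger opening in m.
Only numpy, scipy, OpenCV 4.12 (cv2) and the standard library are available. Lean on these libraries where they do the work, as an engineer would, in place of code of your own. Each camera call takes 0.05 s, during which the arm holds its last target. There are 200 camera calls.

## Task

Get the bend tester ready for the next board: first turn the load gauge's drag pointer back to its zero stop with the reset knob. Then pull up the lock plunger on the sliding support, slide the support one hole towards the fixed support, and let the pin drop fully into that hole. Finish while still gripping the plunger's knob with the pin fully home (do not let go), and leave the other things on the bench alone.

Things in the scene. Friction and masses are not known exactly. Their poses are not given: they have to be found in the camera images.
- gauge: load gauge fixed on the bench: grey box 120 x 120 x 45 mm, on top a round white dial (108 mm across, face at z = 48 mm). Origin: centre of the underside, z up. The zero mark, with a small steel stop post beside it, lies on the dial towards the gauge's own +x; the scale runs clockwise from there, seen from above.
- reset_knob (a joint): angle in rad of the reset knob and the pointer it carries: 0 = pointer at the zero mark, on its rigid stop; grows clockwise seen from above (the pointer lies this angle clockwise of the gauge's +x). To reset, turn counterclockwise to the stop at 0. Starts between 0.6 and 2.0. Light friction (0.06 N m); stays where it is left.
- reset_grip (a point): point on the reset knob's vertical axis, at the height to grip, 78 mm above the bench, mid-dial. The knob is an upright black bar 46 mm long, 12 mm thick, from 54 to 84 mm above the bench, on a 28 mm hub; grip it across its thickness. A thin flat pointer, tip 46 mm from the axis, lies below it just above the dial. The point's x axis runs along bar and pointer, to the pointer's tip.
- fixture: support fixture fixed on the bench: grey base 170 (x) x 320 (y) x 12 mm; origin: centre of the underside. Its +y is the slide direction towards the fixed support, an aluminium block 150 x 50 mm at y = 115 with a steel roller, top at 88 mm. A steel strip along x = -50, top at z = 34, has four round 13 mm holes at y = -105, -60, -15, 30 mm. The sliding support starts at -60; the next hole is at -15.
- carriage (a joint): position in m of the sliding support along the fixture's +y: 0 = starting hole, 0.045 = next hole towards the fixed support (wanted). It is an aluminium plate 150 (x) x 50 (y) mm, top 50 mm above the bench, with a roller on two uprights at fixture x -6 to 75 mm, roller top 88 mm. Slides only with the pin out of its hole, friction 2.5 N, stays where left; 1.5 mm play either way when locked.
- plunger (a joint): height in m of the lock plunger: 0 = pin fully home in a hole, 0.018 = fully up (rigid stop). The round-ended 10 mm pin reaches 12 mm into the hole: above 0.012 the support slides freely; on the strip between holes the pin rests at 0.012. A spring pushes it down, 5 N at 0 to 9.5 N at 0.018; it drops in by itself once within about 2 mm of a hole.
- plunger_grip (a point): centre of the plunger's black knob, on its vertical axis (fixture x = -50 mm): upright ribbed cylinder, 26 mm diameter, 26 mm high, underside 76 and top 102 mm above the bench while the pin is home (centre 89). Free for 30 mm around; below it a 22 mm steel collar on the sliding support reaches up to 62 mm. Moving the raised knob sideways slides the support with it.
- next_hole (a point): centre of the mouth of the wanted hole in the steel strip (fixture x = -50, y = -15 mm), 34 mm above the bench; visible from above until the support covers it
- pan: bystander: steel sieve pan, 120 mm across, 40 mm high; origin: centre of the underside. Leave it alone.
- jar: bystander: white jar, 64 mm across, 90 mm high; origin: centre of the underside. Leave it alone.
- sample: bystander: plasterboard test piece lying flat, 80 x 130 x 12.5 mm; origin: centre of the underside. Leave it alone.
- spatula: bystander: spatula lying on the bench; origin: on its underside. Leave it alone.
There are look-alikes about, which are no part of the job. Several things have the shape of the gauge; the one meant has the colours described above.

How it is judged:
By the outcome, as a careful person would: the job done as asked, in the order asked, and still so for the second after the job is handed in, while the arm keeps its last pose, push and grip.
It also fails if it takes over 58 s, if anything falls off the work surface, if the arm or the gripper's body presses on something with over 40 N, if the wrist force passes 120 N, or if a joint passes its speed limit or range.

## Working session

There is one attempt and no reset: what is moved stays moved. The work goes in short steps, Python scripts to look and compute and a shell command to move; the robot and the scene stay as the last step left them, time stands still between calls to the robot, and variables do not carry over. Pictures are saved under pics/ and viewed, about 8 in all and at most 12, crops included, and the job is handed in when it is done.

```bash
mkdir -p pics; ls; cat > h.py <<'E'
import numpy as np, cv2
from bench import r, viewer, nets
from scipy.spatial.transform import Rotation as R
def proj(P,c):
    K=np.array(c["mtx"]);T=np.array(c["world_to_cam"]);p=T[:3,:3]@np.array(P)+T[:3,3]
    q=K@np.array([p[0],-p[1],-p[2]]);return q[:2]/q[2]
def unproj(u,v,c,z=None,d=None):
    K=np.array(c["mtx"]);T=np.linalg.inv(np.array(c["world_to_cam"]))
    k=np.linalg.inv(K)@[u,v,1.];ray=T[:3,:3]@np.array([k[0],-k[1],-k[2]]);o=T[:3,3]
    s=d if d is not None else (z-o[2])/ray[2]
    return o+s*ray
def save(n,im): cv2.imwrite(f"pics/{n}.png",np.ascontiguousarray(im[:,:,::-1]))
E
python3 - <<'E'
from h import *
o=r.get_obs();print(o["tcp_pos"],R.from_rotvec(o["orientation"]).as_matrix().round(3).tolist(),o["clock"])
ims=[]
for cam in ("top","scene"):
    im,d=viewer.grab_frame(cam);ims.append(im);save("a_"+cam,im);np.savez(f"a_{cam}",im=im,d=d)
    c=viewer.calibration(cam)
    for n in ("gauge","reset_grip","fixture","plunger_grip","next_hole","pan","jar","sample","spatula"):
        for x in nets.look_for(n,cam)[:4]: print(cam,n,round(x["score"],2),np.round(x["location"],3),proj(x["location"],c).round())
E
```

```text
pics
[0.24937318 0.62658016 0.23030623] [[-0.001, 0.37, 0.929], [-0.002, 0.929, -0.37], [-1.0, -0.002, 0.0]] 0.0
top gauge 0.7 [ 0.528 -0.204  0.046] [403. 239.]
top gauge 0.61 [ 0.356 -0.178  0.049] [394. 314.]
top gauge 0.6 [ 0.486 -0.41   0.047] [494. 256.]
top reset_grip 0.73 [ 0.356 -0.188  0.082] [400. 315.]
top reset_grip 0.63 [ 0.49  -0.41   0.076] [498. 253.]
top reset_grip 0.47 [ 0.529 -0.205  0.083] [406. 236.]
top fixture 0.62 [0.512 0.228 0.037] [216. 248.]
top plunger_grip 0.63 [0.457 0.172 0.104] [235. 270.]
top plunger_grip 0.41 [0.795 0.1   0.022] [272. 131.]
top next_hole 0.69 [0.506 0.226 0.034] [217. 251.]
top pan 0.78 [0.796 0.102 0.022] [271. 131.]
top jar 0.98 [0.257 0.356 0.089] [150. 364.]
top sample 0.9 [ 0.25  -0.362  0.011] [473. 360.]
top spatula 0.82 [ 0.763 -0.166  0.003] [382. 145.]
scene gauge 0.93 [ 0.384 -0.18   0.043] [280. 211.]
scene gauge 0.75 [ 0.557 -0.2    0.048] [264. 246.]
scene reset_grip 0.63 [ 0.365 -0.183  0.068] [279. 201.]
scene reset_grip 0.62 [ 0.543 -0.205  0.067] [262. 238.]
scene fixture 0.68 [0.552 0.228 0.022] [413. 259.]
scene pan 0.96 [0.767 0.098 0.019] [366. 315.]
scene jar 0.93 [0.279 0.363 0.06 ] [453. 194.]
scene sample 0.97 [ 0.26  -0.362  0.011] [233. 193.]
scene spatula 0.69 [ 0.765 -0.167  0.002] [263. 313.]
scene spatula 0.2 [ 0.56  -0.201  0.05 ] [263. 246.]
```

View pics/a_top.png

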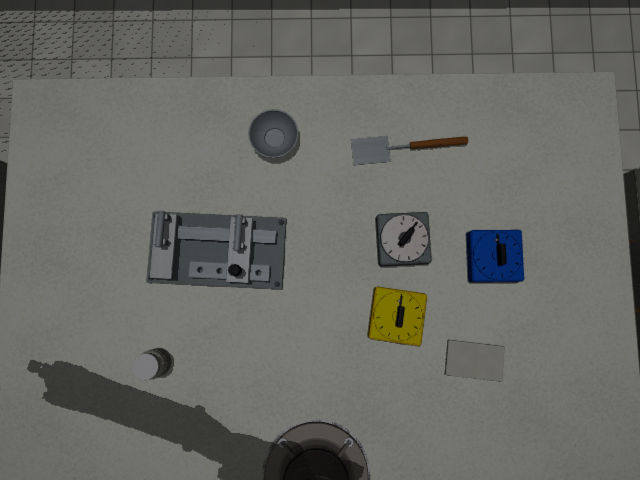

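Top view: there are three gauge-shaped things: grey box with white dial at (403,239), yellow at (397,316) and blue at (495,256). Only the grey and white one at (403,239) fits the description. The fixture is at (217,250), its plunger knob at (236,270), and the holes and fixed support lie to the left (+y). I'll confirm the gauge in one enlarged crop.

```bash
python3 - <<'E'
from h import *
im=np.load("a_top.npz")["im"]
a=cv2.resize(im[200:280,365:445],None,fx=5,fy=5,interpolation=cv2.INTER_CUBIC)
b=cv2.resize(im[200:300,140:300],None,fx=2.5,fy=2.5,interpolation=cv2.INTER_CUBIC)
b=np.vstack([b,np.zeros((400-b.shape[0],b.shape[1],3),np.uint8)])
save("b",np.clip(np.hstack([a,b]).astype(float)*1.5,0,255).astype(np.uint8))
E
```

```text
(no output)
```

View pics/b.png

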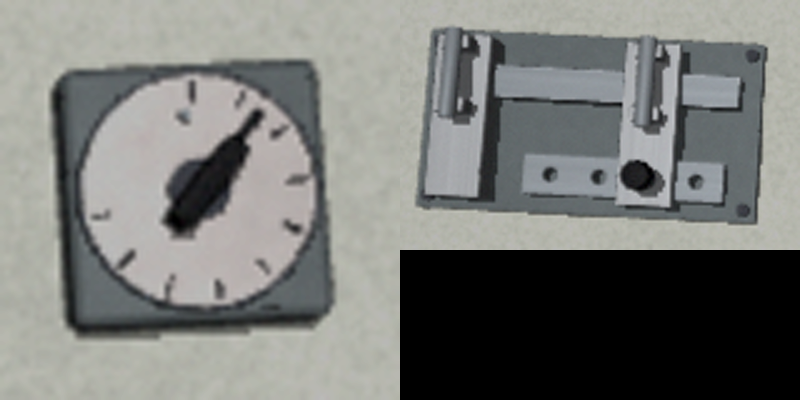

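The crop confirms the target: grey box, white dial, black bar. The zero mark is at the top with its stop post beside it, and the pointer is about 0.7 rad clockwise of it. I'll move above it via an arc.

```bash
python3 -m pendant '[85,0,-29,53,0, 85,0,-29,53,0, 85,0,-29,53,0, 85,0,-29,53,0, 85,0,-29,53,0, 85,0,-29,53,0, 85,0,-29,53,0, 85,0,-52,21.5,0, 85,0,-52,21.5,0, 85,0,-52,21.5,0, 85,0,-52,21.5,0, 85,0,-52,21.5,0, 85,0,-52,21.5,0, 85,0,-52,21.5,0, 85,0,-52,21.5,0, 85,0,-52,21.5,0, 85,0,0,0,0.1]' 30
python3 - <<'E'
from h import *
o=r.get_obs();M=R.from_rotvec(o["orientation"]).as_matrix();print(o["tcp_pos"],M.round(3).tolist(),o["clock"])
c=viewer.calibration("wrist");im,d=viewer.grab_frame("wrist");save("c",im);np.savez("c",im=im,d=d)
T=np.linalg.inv(np.array(c["world_to_cam"]));print("cam",T[:3].round(3).tolist())
for n in ("gauge","reset_grip"):
    for x in nets.look_for(n,"wrist")[:3]: print(n,round(x["score"],2),np.round(x["location"],4),proj(x["location"],c).round())
E
```

```text
clock: 3.12
tcp_pos: [0.5247, -0.2111, 0.2318]
orientation: [0.382, 1.535, -0.386]
contact_force: [0.5, 1.1, -0.7]
grip_width: 0.085
[ 0.52472281 -0.21110179  0.23178768] [[0.001, 0.47, 0.883], [-0.003, 0.883, -0.47], [-1.0, -0.002, 0.002]] 3.125
cam [[0.47, -0.842, -0.265, 0.456], [0.883, 0.447, 0.144, -0.174], [-0.002, -0.301, 0.954, 0.374]]
gauge 0.75 [ 0.4836 -0.401   0.0452] [141. 266.]
gauge 0.65 [ 0.5228 -0.2027  0.0529] [326. 213.]
gauge 0.57 [ 0.3758 -0.1935  0.0485] [256.  60.]
reset_grip 0.96 [ 0.3611 -0.1898  0.0837] [242.  28.]
reset_grip 0.66 [ 0.5277 -0.2079  0.0859] [324. 228.]
reset_grip 0.61 [ 0.4901 -0.4137  0.0675] [123. 285.]
```

View pics/c.png

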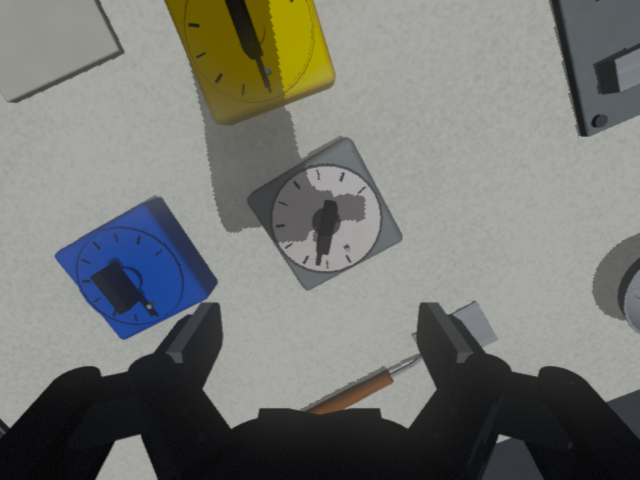

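```bash
python3 - <<'E'
from h import *
c=viewer.calibration("wrist");z=np.load("c.npz");im=z["im"];d=z["d"]
u=lambda a,b,h:unproj(a,b,c,z=h)
C=u(327,217.5,.048);print("dial",C)
t=u(319,265,.05);m=u(350,262,.048);print("tip",t,"mark",m)
a=lambda p:np.arctan2(*(p-C)[[1,0]])
print("pointer yaw",a(t),"zero yaw",a(m),"angle",a(m)-a(t))
# bar top from depth
v,uu=np.mgrid[180:290,260:400]
P=np.array([unproj(x,y,c,d=d[y,x]) for x,y in zip(uu.ravel(),v.ravel())])
top=P[(P[:,2]>.079)&(P[:,2]<.09)&(np.hypot(*(P[:,:2]-C[:2]).T)<.04)]
print(len(top),top.mean(0));rc=cv2.minAreaRect((top[:,:2]*1000).astype(np.float32));print(rc)
w,V=np.linalg.eigh(np.cov(top[:,:2].T));print(np.arctan(V[1,1]/V[0,1]))
E
```

```text
dial [ 0.52961919 -0.19770186  0.048     ]
tip [ 0.57002274 -0.22748003  0.05      ] mark [ 0.58243764 -0.19792726  0.048     ]
pointer yaw -0.6351411542960685 zero yaw -0.00426740952685234 angle 0.6308737447692162
664 [ 0.53151797 -0.19973606  0.08305853]
((532.1212158203125, -200.04364013671875), (12.0415678024292, 45.37788391113281), 52.346614837646484)
-0.6599101766314578
```

```bash
python3 -m pendant '[45,0,13.5,0,0.16, 45,50,0,0,0, 45,50,0,0,0, 45,50,0,0,0, 45,23,0,0,0, 45,0,0,0,0]' 30; python3 - <<'E'
from h import *
o=r.get_obs();M=R.from_rotvec(o["orientation"]).as_matrix();print(o["tcp_pos"],"yaw",np.arctan2(M[1,1],M[0,1]),"err",M.T@(np.array([.5315,-.1995,.059])-o["tcp_pos"])*1000)
E
```

```text
clock: 4.03
tcp_pos: [0.5311, -0.1913, 0.0567]
orientation: [0.498, 1.517, -0.497]
contact_force: [0.5, 0.6, -1.0]
grip_width: 0.045
[ 0.53112487 -0.19129187  0.05669327] yaw 0.9356345468586921 err [-2.31998349 -6.38711881  5.16309579]
```

```bash
python3 -m pendant '[45,-2,-6.5,5,0.02, 45,0,0,0,0, 0,0,0,0,0, 0,0,0,0,0, 0,0,0,0,0, 0,0,0,0,0]' 30; python3 - <<'E'
from h import *
o=r.get_obs();M=R.from_rotvec(o["orientation"]).as_matrix();print(o["tcp_pos"],"yaw",np.arctan2(M[1,1],M[0,1]),"err",M.T@(np.array([.5315,-.1995,.059])-o["tcp_pos"])*1000,o["moment"],o["contact_force"])
E
```

```text
clock: 4.78
tcp_pos: [0.5295, -0.2057, 0.0615]
orientation: [0.515, 1.509, -0.522]
contact_force: [-8.5, -8.3, 11.8]
grip_width: 0.0113
[ 0.52954717 -0.20569942  0.06145827] yaw 0.9080357054534539 err [ 2.43060246  6.09937881 -2.27577879] [-1.84215648  1.9717015   0.00771237] [-8.54359994 -8.346743   11.7937435 ]
```

```bash
python3 - <<'E'
from h import *
c=viewer.calibration("wrist");im,d=viewer.grab_frame("wrist");save("d",im)
o=r.get_obs();print(o["tcp_pos"],o["contact_force"],proj([.5315,-.1995,.084],c),proj(o["tcp_pos"],c))
E
```

```text
[ 0.52957666 -0.20572565  0.061483  ] [-10.48913385  -7.84586035  11.58038997] [333.49250673 329.88332413] [318.80960583 307.88106809]
```

View pics/d.png

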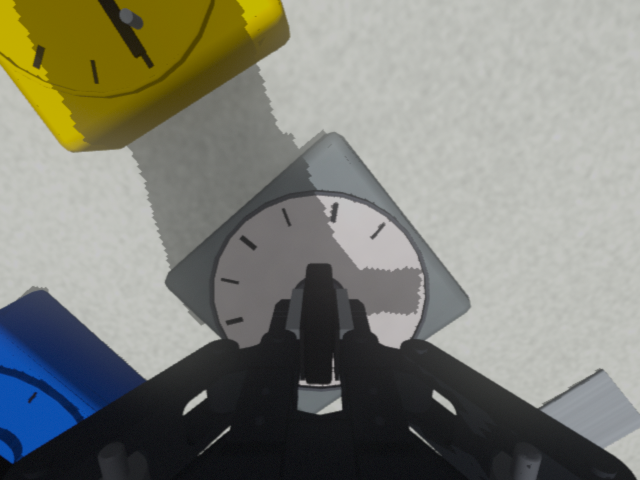

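The bar is gripped squarely across its thickness, from (318,265) to (318,380). It sits about 6 mm to tool −y of my estimate, because the earlier picture was taken while the arm was still settling. I'll relieve the side force and start turning counterclockwise.

```bash
python3 -m pendant '[0,-2.4,-6,-2.3,0, 0,0,0,0,0, 0,0,0,0,-0.1, 0,0,0,0,-0.1, 0,0,0,0,-0.1, 0,0,0,0,-0.1, 0,0,0,0,0, 0,0,0,0,0]' 40; python3 - <<'E'
from h import *
o=r.get_obs();M=R.from_rotvec(o["orientation"]).as_matrix();print("yaw",np.arctan2(M[1,1],M[0,1]),M.T@o["contact_force"],M.T@o["moment"])
E
```

```text
clock: 5.82
tcp_pos: [0.5285, -0.207, 0.0619]
orientation: [0.201, 1.557, -0.206]
contact_force: [9.3, -8.0, -21.6]
grip_width: 0.0106
yaw 1.3114029890523724 [21.63620767 -5.29775903 10.92262652] [-0.01050579 -2.30358212 -1.29373873]
```

```bash
python3 -m pendant '[0,1.5,-2,1.7,0, 0,0,0,0,-0.07, 0,0,0,0,-0.07, 0,0,0,0,-0.07, 0,0,0,0,0, 0,0,0,0,0]' 40; python3 - <<'E'
from h import *
o=r.get_obs();M=R.from_rotvec(o["orientation"]).as_matrix();print("yaw",np.arctan2(M[1,1],M[0,1]),M.T@o["contact_force"],M.T@o["moment"])
E
python3 -m pendant '[0,0,0,0,-0.07, 0,0,0,0,-0.07, 0,0,0,0,0, 0,0,0,0,0]'; python3 - <<'E'
from h import *
o=r.get_obs();M=R.from_rotvec(o["orientation"]).as_matrix();print("yaw",np.arctan2(M[1,1],M[0,1]),M.T@o["contact_force"],M.T@o["moment"])
E
```

```text
clock: 6.58
tcp_pos: [0.5285, -0.2078, 0.0617]
orientation: [0.039, 1.569, -0.04]
contact_force: [2.0, -4.4, 1.3]
grip_width: 0.0107
yaw 1.5203417345060424 [-1.26068296 -4.25258999  2.16979255] [-0.00336524 -0.27734892 -0.92141209]
clock: 7.08
tcp_pos: [0.5285, -0.2082, 0.0617]
orientation: [-0.068, 1.568, 0.067]
contact_force: [1.3, -5.2, 2.0]
grip_width: 0.0115
yaw 1.656561020414142 [-2.00858665 -5.32303435  0.88652238] [ 0.87724505 -0.2703485  -1.17632086]
```

The moment about the axis jumped from 0 to 0.88 N m, so the pointer is on its stop. I'll open, rise and check.

```bash
python3 -m pendant '[45,0,0,0,0, 45,0,0,0,0, 45,0,0,0,0, 45,-50,0,0,0, 45,-50,0,0,0, 45,-50,0,0,0, 45,0,0,0,0, 45,0,0,0,0, 45,0,0,0,0]'; python3 - <<'E'
from h import *
c=viewer.calibration("wrist");im,d=viewer.grab_frame("wrist");np.savez("e",im=im,d=d);o=r.get_obs();print(np.abs(o["qvel"]).max())
C=proj([.5285,-.2055,.05],c).astype(int);print(C)
x,y=C;p=im[max(y-90,0):y+90,max(x-100,0):x+100];save("e",np.clip(cv2.resize(p,None,fx=3,fy=3,interpolation=cv2.INTER_CUBIC)*1.4,0,255).astype(np.uint8))
E
```

```text
clock: 8.2
tcp_pos: [0.5269, -0.2064, 0.2096]
orientation: [-0.071, 1.573, 0.073]
contact_force: [0.3, 0.1, 0.2]
grip_width: 0.0452
0.005695838499893955
[318 225]
```

View pics/e.png

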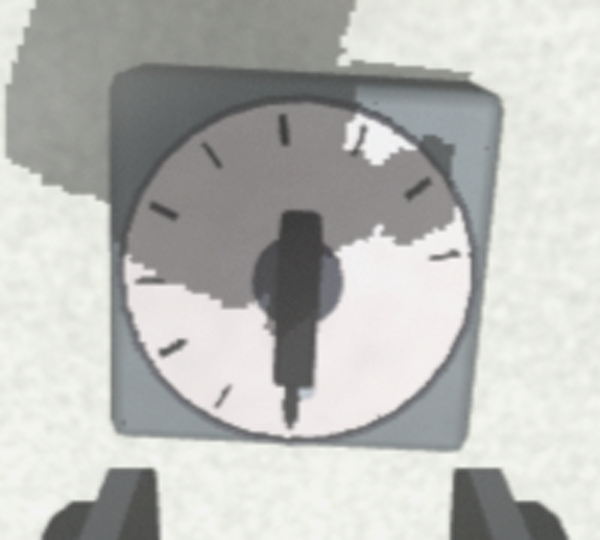

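The pointer now covers the zero mark, with its tip at (290,425) against the stop post at (304,392). Next is the plunger.

```bash
python3 -m pendant '[45,-4,54.6,-5.3,0, 45,-4,54.6,-5.3,0, 45,-4,54.6,-5.3,0, 45,-4,54.6,-5.3,0, 45,-4,54.6,-5.3,0, 45,-4,54.6,-5.3,0, 45,-4,54.6,-5.3,0, 45,0,0,0,0.13, 45,0,0,0,0, 45,0,0,0,0, 45,0,0,0,0, 45,0,0,0,0]'; python3 - <<'E'
from h import *
o=r.get_obs();print(np.abs(o["qvel"]).max())
c=viewer.calibration("wrist");im,d=viewer.grab_frame("wrist");np.savez("f",im=im,d=d);save("f",im)
for n in ("plunger_grip","next_hole","carriage","fixture"):
    for x in nets.look_for(n,"wrist")[:3]: print(n,round(x["score"],2),np.round(x["location"],4),proj(x["location"],c).round())
E
```

```text
clock: 9.75
tcp_pos: [0.4563, 0.1698, 0.2391]
orientation: [0.031, 1.571, -0.031]
contact_force: [0.8, -0.4, 0.3]
grip_width: 0.045
0.0032224471876351234
plunger_grip 0.77 [0.4584 0.1719 0.1005] [321. 232.]
next_hole 0.95 [0.501  0.2296 0.0356] [375. 251.]
carriage 0.58 [0.5051 0.1695 0.0474] [320. 261.]
fixture 0.94 [0.501  0.2296 0.036 ] [375. 251.]
fixture 0.45 [ 0.7572 -0.2489  0.016 ] [ 24. 434.]
```

View pics/f.png

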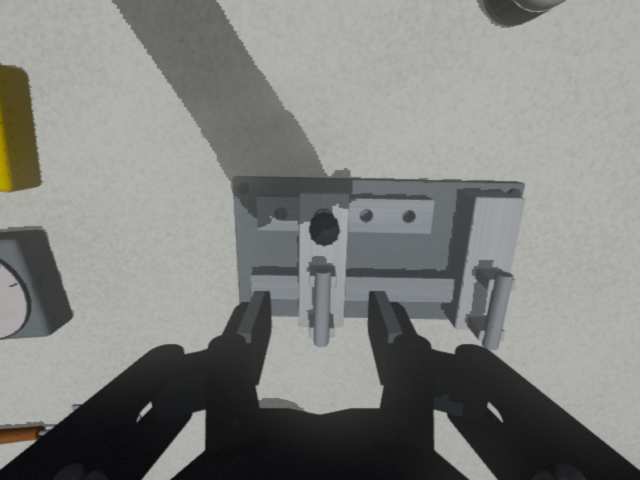

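The knob is at (324,228), with the next hole at (366,216), the last hole at (409,217) and the first hole at (281,214).

```bash
python3 - <<'E'
from h import *
c=viewer.calibration("wrist");z=np.load("f.npz");d=z["d"]
H=[unproj(*p,c,z=.034) for p in((281,214),(366,216),(409,217))]
for h in H:print(h)
v=H[2]-H[0];v/=np.linalg.norm(v);print("dir",v,"knob from holes",H[1]-.045*v,(H[0]+.045*v))
P=np.array([unproj(x,y,c,d=d[y,x]) for y in range(195,260) for x in range(290,360)])
t=P[(P[:,2]>.096)&(P[:,2]<.108)];k,rad=cv2.minEnclosingCircle((t[:,:2]*1000).astype(np.float32));print(len(t),k,rad,t[:,2].mean())
o=r.get_obs();M=R.from_rotvec(o["orientation"]).as_matrix()
K=np.array([k[0]/1000,k[1]/1000,.070]);print("err mm",M.T@(K-o["tcp_pos"])*1000,"yaw",np.arctan2(M[1,1],M[0,1]),"v in tool",M.T@v)
E
```

```text
[0.45634451 0.13074408 0.034     ]
[0.46192158 0.22015028 0.034     ]
[0.46473832 0.26550951 0.034     ]
dir [0.0621641  0.99806594 0.        ] knob from holes [0.4591242  0.17523731 0.034     ] [0.4591419  0.17565705 0.034     ]
701 (458.58587646484375, 175.4600830078125) 13.870893478393555 0.10141755889403146
err mm [169.21273805   5.3238957    2.15811553] yaw 1.5320266539581369 v in tool [4.70008415e-05 9.99725423e-01 2.34323859e-02]
```

```bash
python3 -m pendant '[50,20,5.3,2.2,0.023, 50,50,0,0,0, 50,50,0,0,0, 50,40,0,0,0, 50,8,0,0,0, 50,0,0,0,0, 50,0,0,0,0, 50,0,0,0,0]'; python3 - <<'E'
from h import *
o=r.get_obs();M=R.from_rotvec(o["orientation"]).as_matrix()
print("err mm",M.T@(np.array([.4588,.1755,.070])-o["tcp_pos"])*1000)
E
python3 -m pendant '[0,0,0,0,0, 0,0,0,0,0, 0,0,0,0,0, 0,0,0,0,0]' 50; python3 - <<'E'
from h import *
o=r.get_obs();M=R.from_rotvec(o["orientation"]).as_matrix()
print("err mm",M.T@(np.array([.4588,.1755,.070])-o["tcp_pos"])*1000,M.T@o["contact_force"])
E
```

```text
clock: 11.0
tcp_pos: [0.4595, 0.1759, 0.0726]
orientation: [0.05, 1.568, -0.048]
contact_force: [-0.6, 0.3, 0.3]
grip_width: 0.0498
err mm [ 2.56944297 -0.48536641 -0.72412328]
clock: 11.5
tcp_pos: [0.459, 0.1755, 0.072]
orientation: [0.049, 1.57, -0.049]
contact_force: [-1.3, -1.9, 7.2]
grip_width: 0.0244
err mm [ 1.95164498  0.02972618 -0.16846351] [-7.22122832 -1.97721438 -1.16252684]
```

```bash
python3 -m pendant '[0,-5,0,0,0, 0,-5,0,0,0, 0,-5,0,0,0, 0,-1,0,0,0, 0,0,0,0,0, 0,0,0,0,0]' 60; python3 - <<'E'
from h import *
o=r.get_obs();M=R.from_rotvec(o["orientation"]).as_matrix()
print(M.T@o["contact_force"],M.T@[.0622,.998,0])
im,d=viewer.grab_frame("wrist");save("g",im)
E
```

```text
clock: 12.25
tcp_pos: [0.4588, 0.1755, 0.0871]
orientation: [0.049, 1.57, -0.049]
contact_force: [4.1, 0.4, -9.7]
grip_width: 0.0244
[9.6984959  0.60462252 4.04366757] [3.61185276e-05 9.99936337e-01 3.99608983e-04]
```

View pics/g.png

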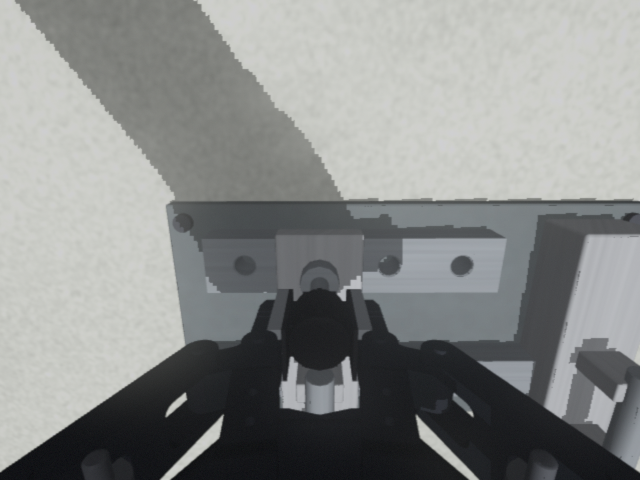

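The knob is up 15 mm with 9.7 N of spring force, and the collar shows at (320,275). I'll slide one hole pitch.

```bash
python3 -m pendant '[0,0,8,0,0, 0,0,10,0,0, 0,0,10,0,0, 0,0,10,0,0, 0,0,7,0,0, 0,0,0,0,0, 0,0,0,0,0, 0,0,0,0,0]'; python3 - <<'E'
from h import *
o=r.get_obs();M=R.from_rotvec(o["orientation"]).as_matrix()
print(M.T@o["contact_force"],"err",M.T@(np.array([.4616,.2204,.0871])-o["tcp_pos"])*1000)
E
```

```text
clock: 13.3
tcp_pos: [0.4615, 0.2205, 0.0872]
orientation: [0.049, 1.57, -0.049]
contact_force: [4.6, 0.5, -9.9]
grip_width: 0.0243
[9.89139142 0.82825807 4.60041888] err [ 0.05931279 -0.04544306  0.1102023 ]
```

Displacement is 45.0 mm. I'll lower the pin.

```bash
python3 -m pendant '[0,4,0,0,0, 0,4,0,0,0, 0,4,0,0,0, 0,3,0,0,0, 0,0,0,0,0, 0,0,0,0,0, 0,0,0,0,0]'; python3 - <<'E'
from h import *
o=r.get_obs();M=R.from_rotvec(o["orientation"]).as_matrix()
print(M.T@o["contact_force"],"err from home",M.T@(np.array([.4616,.2204,.0720])-o["tcp_pos"])*1000)
E
```

```text
clock: 14.18
tcp_pos: [0.4615, 0.2204, 0.0722]
orientation: [0.049, 1.57, -0.049]
contact_force: [4.3, 0.3, -6.1]
grip_width: 0.0247
[6.08587206 0.54051119 4.26904493] err from home [ 0.20889398 -0.01382828  0.10285316]
```

The spring still hangs on the gripper (6 N), so the pin may be a few tenths short. I'll press on until it seats.

```bash
python3 -m pendant '[0,1,0,0,0, 0,0.5,0,0,0, 0,0,0,0,0, 0,0,0,0,0, 0,0,0,0,0]'; python3 - <<'E'
from h import *
o=r.get_obs();M=R.from_rotvec(o["orientation"]).as_matrix()
print(M.T@o["contact_force"],"err from home",M.T@(np.array([.4616,.2204,.0720])-o["tcp_pos"])*1000)
E
```

```text
clock: 14.8
tcp_pos: [0.4616, 0.2205, 0.072]
orientation: [0.049, 1.57, -0.048]
contact_force: [0.1, -2.0, 9.1]
grip_width: 0.0246
[-9.0569907  -1.94248007  0.21274545] err from home [-0.02457478 -0.08362956  0.00902548]
```

A 1.5 mm push moved it only 0.2 mm and the force rose to 9 N upward, so the pin is on the bottom at the home height. One last visual check.

```bash
python3 - <<'E'
from h import *
w,_=viewer.grab_frame("wrist");t,_=viewer.grab_frame("top")
a=cv2.resize(w[180:480,100:640],(540,300));b=cv2.resize(t[190:300,140:440],None,fx=1.8,fy=1.8,interpolation=cv2.INTER_CUBIC);b=cv2.resize(b,(540,198))
save("h",np.clip(np.vstack([a,b])*1.3,0,255).astype(np.uint8))
E
```

```text
(no output)
```

View pics/h.png

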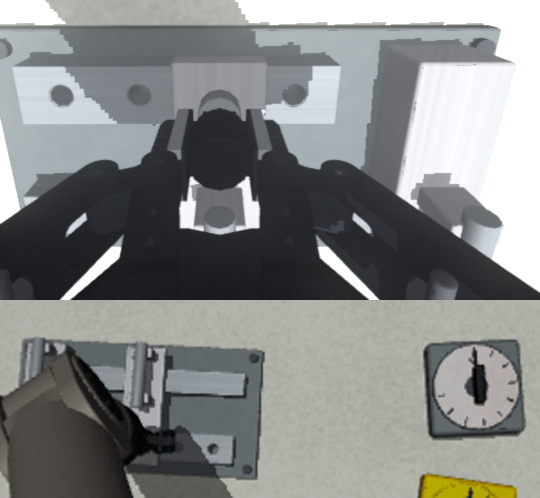

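The support now covers the wanted hole: two holes show to its left at (60,95) and (138,95), and one to its right at (293,92). The knob is gripped at (220,150), and the gauge pointer stands at zero at (475,350).

```bash
python3 -c "
from bench import r
print(r.hand_in(), r.get_obs()['clock'])"
```

```text
the job is handed in; nothing more can be done
the job is handed in; nothing more can be done
```

The bend tester is ready for the next board, and I handed the job in after about 15 s of robot time. No verdict is reported.

- **Gauge:** I turned the reset knob of the grey and white gauge counterclockwise until the moment about its axis jumped to 0.88 N m at the stop. The close-up afterwards and the last top view both show the pointer on the zero mark.
- **Support:** I raised the plunger 15 mm, moved the support 45.0 mm to the next hole and lowered the pin. The last picture shows the support over the wanted hole.
- **Pin:** On the first lowering the pin was about 0.2 mm short, with 6 N of spring force still on the gripper. I pressed a little further, and it now sits at its original home height with 9 N pushing up. The arm still grips the knob.

One check disagreed along the way. My first estimate of the reset knob's position was about 6 mm off, because the picture was taken while the arm was still settling. I corrected it during the grip; wrist force peaked at about 25 N in the readings I took. I planned the moves clear of the other things on the bench, but did not look at each one again at the end.

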